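Swap the piece in the machine vise and clamp a new tube

ROBOT

A 6-joint arm with a two-finger parallel gripper is mounted at the origin on the work surface. World frame = base frame: x ahead of the robot, y to its left, z up, the work surface at z = 0. Lengths are in m, angles in rad, forces in N, time in s.
With the tool pointing down it reaches from about 0.275 to 0.775 m from the base axis. Payload 14.6 kg.
Tool frame: the origin (TCP) lies at the centre of the arm's flange, where the gripper is bolted on; the fingertips stand 173 mm ahead of it and the grasp point (between the pads) lies 155 mm ahead of it (arm.tip_reach is the distance from the TCP to the fingertips, in m); z points along the fingers, y is the line along which they close (so a half turn about z gives the same grasp; the last joint's range is limited). The gripper opens to 85 mm and grips with 20 to 120 N. Pads are 22 mm wide; open, the fingers measure 114 mm over their backs; the gripper's body (76 mm by 85 mm) begins 54 mm behind the grasp point. The pads swing forward as they close: fully open they stand 13 mm farther back than shut.
Start: joints at [-1.423, 0.263, -0.048, 1.259, 0, 1.415], TCP at [0.157, -0.501, 0.405] pointing down, gripper open.
Joint ranges: [-2.65, 2.65], [-0.89, 1.7], [-1.18, 1.37], [-2.13, 2.11], [-1.35, 1.29], [-3.14, 3.14]. Speed limits (rad/s): [1.89, 1.89, 2.57, 2.79, 3.14, 3.14].

INTERFACE

Orientations are given as a unit quaternion [x, y, z, w].
In Python, from bench import arm gives the robot as it stands. The module is installed in compiled form; this text tells all that it offers.
- The arm moves only by the tool move_arm, never from a script. Its argument "moves" is a list of rows, each a list of 7 numbers: the shift along the tool's x, y, z in mm, then the turn, a rotation vector about the tool's x, y, z in degrees, then the opening, from 0 (shut) to 1 (fully open). A call has 1 to 20 rows; each row shifts and turns the commanded pose from where the row before left it, along the tool's axes as they then stand; what a row does not reach is not made up. A row lasts 1/8 s, in which the tool goes at most 62.5 mm and 10.7 degrees, less where a joint would pass 70% of its speed; a pose out of reach is approached as far as the arm can. A call with a gripper value outside its range is refused whole. The fingers move at their own pace and stop on an object; "grip_force" is the grip in N (left out, the last holds). Time passes only in rows, so rows that do not move let the fingers close. It gives the time, the measured TCP pose, the force, the opening and the grip force at its end, in the units of the state.
- arm.get_state(): the state, without advancing time (a new reading comes with each control period).
- arm.grab_frame(name): name is "scene" or "top" or "wrist"; returns a dict with "frame" (400x640x3 uint8, red, green, blue), "depth" (400x640 float32, m along the optical axis (not along the pixel's ray), 0 where there is no reading), "intrinsics" (3x3 intrinsics, pixels), "pose" (4x4, takes a point from camera to world coordinates). Camera axes: x right, y down, z forward; pixel columns grow to the right and rows downward; lengths in m; the calibration is good to about 2 mm. A picture is of the moment at which its call begins.
- arm.sign_off(): hands the job in; it is judged then, once.
Trained networks look in the newest picture that a camera, given by its name, has taken for a name from the list of things; names that differ only in an ending like _2 or _b are one class to them, and where a whole thing is asked for, a point or a joint stands for the part that bears it (a point fixed in the world has none). Each returns a list of dicts, best first, with "confidence" (0 to 1); they miss things now and then, are a little off and sometimes report something else, mostly with a low value. They report only what shows in the picture. A call takes as long as a camera call. They do not tell look-alikes from the thing itself.
- arm.find_in(camera, thing): "pixel" ([column, row] in pixels, amid what is visible of it).
- arm.cut_out(camera, thing): "pixels" (400x640 bool, what is visible of it) and "pixel" ([column, row] in pixels, amid what is visible of it).
The state is a dict: "time": time; "joint_pos": joint angles; "qvel": joint speeds; "tau": joint torques, N m; "ee_pos": TCP position; "ee_rot": TCP orientation; "contact_force": force on the tool from outside, world axes, zero at the start; "ft_torque": the same for the moment, N m; "finger_gap": finger opening in m; "grasp_force": force on a finger pad.
Only numpy, scipy, OpenCV 4.12 (cv2) and the standard library are available. Lean on these libraries where they do the work, as an engineer would, in place of code of your own. Each camera call takes 0.05 s, during which the arm holds its last target. There are 200 camera calls.

TASK

Lift the T-shaped offcut out of the open vise and put it in the aluminium tray. Then stand the rectangular steel tube on the two narrow rests between the jaws, on its narrow side as it stands now, lengthwise along the jaws and about centred, let go of it, and turn the crank clockwise (seen from the crank's end) until the moving jaw grips the tube firmly against the fixed jaw. Leave everything else on the bench where it is.

Things in the scene. Friction and masses are not known exactly. Their poses are not given: they have to be found in the camera images.
- vise: grey machine vise, base 230 x 130 x 22 mm. Origin under its middle; x along the screw from the crank end (-x, robot side) to the fixed jaw (face at x = 75 mm), y along the jaws. Jaws 120 mm wide, tops 88 mm above the bench (screw bearing at the crank end 98 mm). Two narrow rests, 12 mm wide, tops at 60 mm, at y = -35 and +35 mm, run along x between the jaws
- rest (a point): point at the height of the rests' tops (60 mm), midway between them, 37.5 mm before the fixed jaw's face; axes as the vise
- jaw: the vise's moving jaw; axes as the vise; its origin has the vise's x in the fully open position and moves with it, its gripping face is at the origin's x. Fully open the gap is 75 mm; each crank turn moves it 20 mm towards +x
- crank (a joint): crank angle, rad: 0 = jaw fully open, knob straight up; grows clockwise seen from the crank end looking along the vise's +x, which closes the jaw 20 mm a turn. The jaw meets a 40 mm piece that touches the fixed jaw at about 11.0. Turning takes about 4 to 7 N at the knob; stays where left. Starts between 0 and 3.1
- knob (a point): middle of the crank's wooden knob: free-spinning round sleeve 18 mm across, 58 mm long, parallel to the screw, pointing away from the vise (its -x), 45 mm from the screw's axis. Can be pinched from above at any crank angle; the crank arm lies 31 to 41 mm nearer the vise
- crank_axis (a point): point on the screw's axis, 75 mm above the bench, in the plane of the knob's middle: centre of the knob's circle (radius 45 mm); axes as the vise
- offcut: dark steel offcut with an inverted T section, 100 mm long (its x axis), foot 36 mm wide and 9 mm thick, upright web 10 mm thick, 60 mm high in all; starts loose on the rests between the open jaws, web up, lengthwise along the jaws. Origin at the centre of its underside
- tube: dark steel rectangular tube, hollow, 140 mm long (its x axis), 40 mm wide (y), 60 mm high (z), walls 3 mm, standing on its narrow side on the bench. Origin at the centre of its underside
- tray: open aluminium tray, 200 x 160 mm (x, y) outside, walls 40 mm high and 4 mm thick, floor about 4 mm; to the left or right of the vise. Origin at the centre of its underside
- hammer: bystander: hammer, 280 mm long, lying flat, origin at its middle
- wrench: bystander: open-ended wrench, 200 mm long, lying flat
- angle: bystander: piece of angle iron lying on one leg, 130 x 50 x 50 mm, 5 mm thick
- spray: bystander: upright spray can, 64 mm across, 170 mm high
- flange: bystander: flat steel ring, 100 mm across, 18 mm high
- block: bystander: solid steel block 90 x 60 x 50 mm
There are look-alikes about, which are no part of the job. Leave any white look-alike of the tube alone.

How it is judged:
On the way, in this order (a step that is already met when the one before it is completed fails the run):
1. the offcut lies in the tray, released (x of offcut in the frame of tray between -0.09 and 0.09 m and y of offcut in the frame of tray between -0.07 and 0.07 m and z of offcut in the frame of tray between -0.01 and 0.045 m and linear speed of offcut below 0.02 m/s and contact force between the fingers and offcut below 0.5 N), for 0.2 s.
2. the tube stands level on the rests between the jaws, released, not yet gripped (x of tube in the frame of rest between -0.04 and 0.04 m and y of tube in the frame of rest between -0.025 and 0.025 m and z of tube in the frame of rest between -0.006 and 0.006 m and angle between the x axis of tube and the y axis of vise, either way round below 0.15 rad and angle between tube's own z axis and vertical below 0.1 rad and linear speed of tube below 0.02 m/s and contact force between the fingers and tube below 0.5 N and value of joint crank below 10.6 rad), for 0.2 s.
3. the moving jaw grips the tube (contact force between jaw and tube above 10 N), for 0.2 s.
At the end, for the whole second after the job is handed in: Offcut at rest in the tray (within 90 x 70 mm of its middle). Tube at rest on the rests (height within 6 mm, upright within 0.1 rad, along the jaws within 0.15 rad, centred within 25 mm), against the fixed jaw, pressed by the moving jaw with over 10 N. Nothing held; bystanders within 40 mm (all of step 1 and x of tube in the frame of rest between -0.04 and 0.04 m and y of tube in the frame of rest between -0.025 and 0.025 m and z of tube in the frame of rest between -0.006 and 0.006 m and angle between the x axis of tube and the y axis of vise, either way round below 0.15 rad and angle between tube's own z axis and vertical below 0.1 rad and linear speed of tube below 0.02 m/s and contact force between the fingers and tube below 0.5 N and contact force between jaw and tube above 10 N and x of tube in the frame of vise above 0.05 m); the robot touches nothing.
It fails at once if the hammer, wrench, angle iron, can, ring or block is pushed more than 40 mm (distance of any of hammer, wrench, angle, spray, flange, block from where it was at the start of the episode above 0.04 m).
It also fails if it takes over 72 s, if anything falls off the work surface, if the arm or the gripper's body presses on something with over 40 N, if the wrist force passes 120 N, or if a joint passes its speed limit or range.

## Working session

There is one attempt and no reset: what is moved stays moved. The work goes in short steps, Python scripts to look and compute and a tool call to move; the robot and the scene stay as the last step left them, time stands still between calls to the robot, and variables do not carry over. Pictures are saved under pics/ and viewed, at most 10 in all, crops included, and the job is handed in when it is done.

Besides the shell and the picture viewer there is one more tool, called as name(argument=value, ...) on one line, values as JSON. move_arm: Moves the arm, as the interface text tells. Its arguments: {"type":"object","properties":{"moves":{"type":"array"},"grip_force":{"type":"number"}},"required":["moves"]}

```bash
mkdir -p pics; cat > h.py <<'E'
import numpy as np, cv2
from bench import arm
from scipy.spatial.transform import Rotation as R
def cloud(f):
    d=f["depth"];K=f["intrinsics"];v,u=np.mgrid[:400,:640]
    p=np.stack([(u-K[0,2])/K[0,0]*d,(v-K[1,2])/K[1,1]*d,d],-1)
    P=f["pose"];w=p@P[:3,:3].T+P[:3,3];w[d<=0]=np.nan;return w
def save(n,im,s=1):
    cv2.imwrite(f"pics/{n}.png",cv2.resize(im[...,::-1],None,fx=s,fy=s,interpolation=cv2.INTER_CUBIC))
E
python3 - <<'E'
from h import *
ims=[]
for c in("top","scene"):
    f=arm.grab_frame(c);save(c+"1",f["frame"],1.25);w=cloud(f);np.savez(c+"1.npz",w=w,im=f["frame"],K=f["intrinsics"],P=f["pose"])
    for t in("vise","jaw","knob","offcut","tube","tray","hammer","wrench","angle","spray","flange","block"):
        for r in arm.cut_out(c,t)[:3]:
            m=r["pixels"];q=w[m];q=q[~np.isnan(q[:,0])]
            if len(q)<5: continue
            zt=np.percentile(q[:,2],95);top=q[q[:,2]>zt-.008]
            rc=cv2.minAreaRect((top[:,:2]*1000).astype(np.float32))
            print(c,t,round(r["confidence"],2),np.round(r["pixel"]),"ztop",round(zt,3),"toprect",np.round(rc[0]),np.round(rc[1]),round(rc[2],1),len(q))
print({k:np.round(v,3) for k,v in arm.get_state().items()})
E
```

```text
top vise 0.82 [332. 203.] ztop 0.102 toprect [565. -14.] [301.  67.] 0.4 2998
top jaw 0.68 [332. 201.] ztop 0.092 toprect [592. -25.] [105.  39.] 85.8 423
top knob 0.62 [334. 244.] ztop 0.123 toprect [448. -34.] [17. 68.] 84.2 181
top knob 0.43 [323. 139.] ztop 0.012 toprect [799.  -5.] [ 43. 179.] 3.7 389
top offcut 0.94 [337. 182.] ztop 0.122 toprect [649. -36.] [98. 10.] 82.8 433
top offcut 0.3 [428. 244.] ztop 0.065 toprect [ 472. -337.] [ 40. 140.] 32.0 711
top tube 0.97 [432. 241.] ztop 0.065 toprect [ 472. -338.] [ 41. 140.] 32.0 755
top tube 0.64 [423. 293.] ztop 0.064 toprect [ 308. -312.] [140.  40.] 85.1 719
top tube 0.39 [499. 210.] ztop 0.173 toprect [ 575. -523.] [56. 56.] 62.0 795
top tray 0.77 [227. 225.] ztop 0.04 toprect [517. 313.] [198. 161.] 0.8 3148
top hammer 0.88 [222. 164.] ztop 0.029 toprect [712. 318.] [279.  84.] 77.3 790
top hammer 0.46 [337. 182.] ztop 0.122 toprect [649. -36.] [98. 10.] 82.8 367
top wrench 0.85 [327. 142.] ztop 0.012 toprect [801.  -9.] [ 36. 186.] 7.4 314
top angle 0.79 [410. 162.] ztop 0.05 toprect [ 740. -294.] [  5. 127.] 89.7 706
t
[... 1742 characters left out ...]
.] [100.  98.] 82.1 376
scene flange 0.6 [336. 228.] ztop 0.122 toprect [652. -39.] [92. 16.] 85.2 495
scene block 0.91 [248. 329.] ztop 0.055 toprect [ 691. -417.] [90. 63.] 18.8 993
{'time': np.float64(1.3), 'joint_pos': array([-1.423,  0.263, -0.048,  1.259, -0.   ,  1.415]), 'qvel': array([-0.   , -0.   , -0.   ,  0.   , -0.   , -0.002]), 'tau': array([ 1.0000e-03, -6.3745e+01,  3.8477e+01,  1.0000e-03, -0.0000e+00,
        0.0000e+00]), 'ee_pos': array([ 0.157, -0.501,  0.405]), 'ee_rot': array([ 0.989,  0.151, -0.   ,  0.   ]), 'contact_force': array([ 0.095,  0.203, -0.692]), 'ft_torque': array([-0.005,  0.038,  0.031]), 'grasp_force': np.float64(0.0), 'finger_gap': np.float64(0.086)}
```

```bash
python3 - <<'E'
from h import *
z=np.load("top1.npz");w=z["w"];im=z["im"]
cv2.imwrite("pics/crop_top.png",cv2.resize(im[120:330,180:540,::-1],None,fx=2.2,fy=2.2,interpolation=cv2.INTER_CUBIC))
for n,(u,v) in {"A":(432,241),"B":(423,293)}.items():
    print(n,im[v-4:v+5,u-4:u+5].mean((0,1)))
# vise heights
def rect(n,m):
    q=w[m][:,:2]*1000
    r=cv2.minAreaRect(q.astype(np.float32));print(n,len(q),np.round(r[0],1),np.round(r[1],1),round(r[2],2))
X,Y,Z=w[...,0],w[...,1],w[...,2]
reg=(X>.38)&(X<.76)&(abs(Y+.03)<.12)
rect("base",reg&(Z>.015)&(Z<.03))
rect("jawtops",reg&(Z>.083)&(Z<.096)&(X>.54))
rect("jawmov",reg&(Z>.083)&(Z<.096)&(X>.54)&(X<.62))
rect("jawfix",reg&(Z>.083)&(Z<.096)&(X>.66))
rect("knob",reg&(Z>.1)&(X<.5))
q=w[reg&(Z>.103)&(X<.5)];print(q[:,2].max(),np.median(q,0))
rect("web",reg&(Z>.11)&(X>.6))
E
```

```text
A [69.16049383 66.32098765 69.86419753]
B [143.77777778 142.07407407 146.60493827]
base 1206 [606.1 -24.8] [167.  223.2] 85.6
jawtops 1027 [635.4 -26.5] [119.8 189.6] 84.06
jawmov 475 [576.7 -20.6] [115.9  71.5] 84.05
jawfix 532 [707.1 -33.9] [119.8  45.5] 84.06
knob 159 [455.  -31.4] [86.7 33.5] 0.6
0.1264232122318958 [ 0.45021605 -0.03253728  0.11944757]
web 119 [649.4 -36. ] [97.7 10.2] 83.03
```

View pics/crop_top.png

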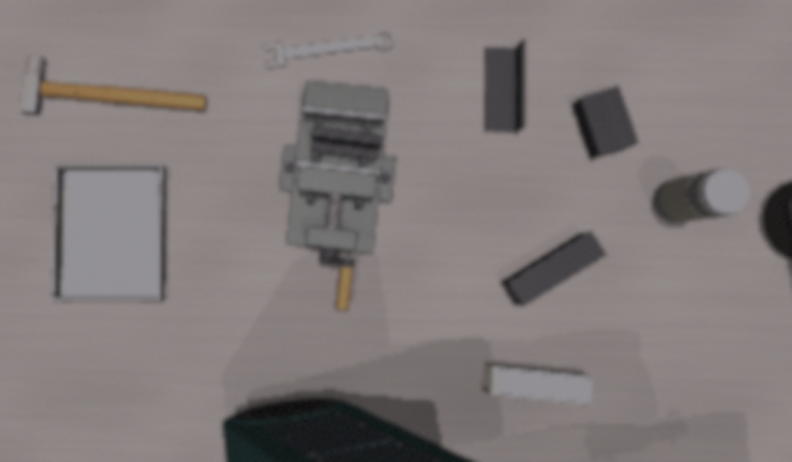

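View pics/scene1.png

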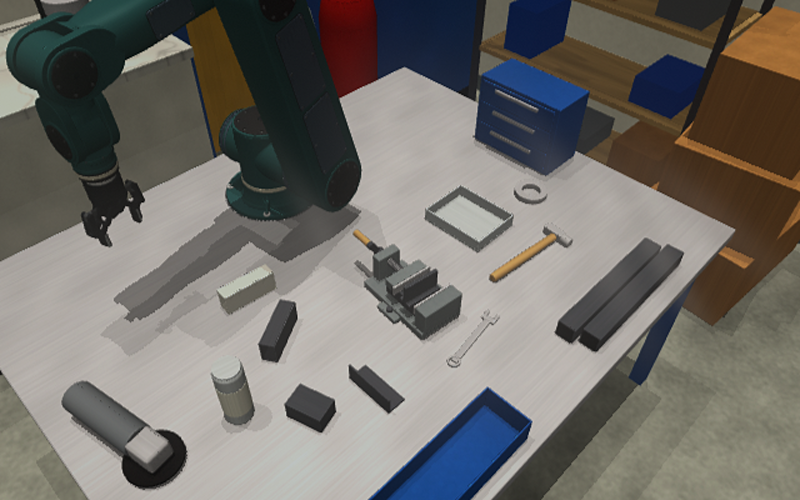

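The top crop shows two tube-like pieces. One is dark at full-frame pixel (432,241). The other is white, at (424,293). The dark one fits "dark steel", and the white one is the look-alike to leave alone. The crop also shows the T offcut in the vise at (337,182), the tray at (227,225), and the knob at (334,244), up and to the right (crank about 0.58 rad).

```bash
cat >> h.py <<'E'
def plan(wps):
    """wps: (grasp x,y,z mm, yaw of tool x deg, opening, rows); prints rounded rows"""
    s=arm.get_state();p=np.array(s["ee_pos"])*1000;r=R.from_quat(s["ee_rot"])
    for x,y,z,yaw,o,n in wps:
        T=np.array([x,y,z+155.]);a=np.radians(yaw)
        G=R.from_matrix(np.array([[np.cos(a),np.sin(a),0],[np.sin(a),-np.cos(a),0],[0,0,-1]]).T)
        p0,r0=p.copy(),r;dr=(r0.inv()*G).as_rotvec()
        for i in range(1,n+1):
            t=p0+(T-p0)*i/n;g=r0*R.from_rotvec(dr*i/n)
            d=np.round(r.inv().apply(t-p),0 if i<n else 1);e=np.round((r.inv()*g).as_rotvec(degrees=True),1)
            print([float(v) for v in d]+[float(v) for v in e]+[o],end=",")
            p=p+r.apply(d);r=r*R.from_rotvec(e,degrees=True)
        print("  #",np.round(p),flush=True)
E
python3 - <<'E'
from h import *
w=np.load("top1.npz")["w"];X,Y,Z=w[...,0],w[...,1],w[...,2]
print(np.nanmedian(Z[(X>.4)&(X<.6)&(Y>.06)&(Y<.18)]))
plan([(650,-36,200,83,.5,14),(650,-36,111,83,.5,4)])
E
```

```text
0.0003018921094932736
[44.0, -21.0, 4.0, -0.0, 0.0, -4.7, 0.5],[45.0, -18.0, 3.0, -0.0, 0.0, -4.7, 0.5],[46.0, -14.0, 4.0, -0.0, 0.0, -4.7, 0.5],[47.0, -10.0, 3.0, -0.0, 0.0, -4.7, 0.5],[49.0, -6.0, 4.0, -0.0, 0.0, -4.6, 0.5],[48.0, -2.0, 3.0, -0.0, 0.0, -4.7, 0.5],[48.0, 2.0, 4.0, -0.0, 0.0, -4.7, 0.5],[48.0, 6.0, 3.0, -0.0, 0.0, -4.7, 0.5],[48.0, 10.0, 4.0, -0.0, 0.0, -4.7, 0.5],[46.0, 13.0, 3.0, -0.0, 0.0, -4.7, 0.5],[46.0, 17.0, 4.0, -0.0, 0.0, -4.7, 0.5],[43.0, 21.0, 4.0, -0.0, 0.0, -4.7, 0.5],[42.0, 25.0, 3.0, -0.0, 0.0, -4.7, 0.5],[39.7, 27.6, 3.7, -0.0, 0.0, -4.7, 0.5],  # [650. -36. 355.]
[-0.0, 0.0, 22.0, -0.0, 0.0, 0.0, 0.5],[-0.0, 0.0, 22.0, -0.0, 0.0, 0.0, 0.5],[-0.0, 0.0, 23.0, -0.0, 0.0, 0.0, 0.5],[-0.0, 0.0, 22.0, -0.0, 0.0, 0.0, 0.5],  # [650. -36. 266.]
```

move_arm(moves=[[44, -21, 4, 0, 0, -4.7, 0.5], [45, -18, 3, 0, 0, -4.7, 0.5], [46, -14, 4, 0, 0, -4.7, 0.5], [47, -10, 3, 0, 0, -4.7, 0.5], [49, -6, 4, 0, 0, -4.6, 0.5], [48, -2, 3, 0, 0, -4.7, 0.5], [48, 2, 4, 0, 0, -4.7, 0.5], [48, 6, 3, 0, 0, -4.7, 0.5], [48, 10, 4, 0, 0, -4.7, 0.5], [46, 13, 3, 0, 0, -4.7, 0.5], [46, 17, 4, 0, 0, -4.7, 0.5], [43, 21, 4, 0, 0, -4.7, 0.5], [42, 25, 3, 0, 0, -4.7, 0.5], [40, 28, 4, 0, 0, -4.7, 0.5], [0, 0, 0, 0, 0, 0, 0.5], [0, 0, 0, 0, 0, 0, 0.5]], grip_force=40)

```text
time: 3.3
ee_pos: [0.6502, -0.0358, 0.3545]
ee_rot: [0.749, 0.663, -0.0, -0.0]
contact_force: [-0.1, 0.6, 0.4]
finger_gap: 0.0429
grasp_force: 0.0
```

```bash
python3 - <<'E'
from h import *
f=arm.grab_frame("wrist");save("wrist1",f["frame"],1.25);w=cloud(f)
m=arm.cut_out("wrist","offcut")
for r in m[:2]:
    q=w[r["pixels"]];q=q[q[:,2]>.11]
    if len(q)>20:
        rc=cv2.minAreaRect((q[:,:2]*1000).astype(np.float32));print(r["confidence"],np.round(rc[0],1),rc[1],rc[2],np.median(q[:,2]))
X,Y,Z=w[...,0],w[...,1],w[...,2]
for lo,hi,n in((.655,.76,"fix"),(.54,.64,"mov")):
    q=w[(Z>.08)&(Z<.094)&(X>lo)&(X<hi)&(abs(Y+.03)<.09)]
    if len(q)>9:
        rc=cv2.minAreaRect((q[:,:2]*1000).astype(np.float32));print(n,np.round(rc[0],1),rc[1],rc[2],np.median(q[:,2]))
plan([(650,-36,111,83,.5,4)])
E
```

```text
0.67 [650.5 -34.1] (100.2821273803711, 9.804243087768555) 82.74596405029297 0.11919205614864614
fix [691.  -30.4] (118.6756362915039, 79.77022552490234) 84.31845092773438 0.08714757813271781
mov [576.3 -19.3] (118.8522720336914, 74.1797103881836) 84.39253997802734 0.08700865897213608
[0.0, 0.0, 22.0, 0.0, 0.0, -0.0, 0.5],[0.0, 0.0, 22.0, 0.0, 0.0, -0.0, 0.5],[0.0, 0.0, 23.0, 0.0, 0.0, -0.0, 0.5],[0.5, 0.0, 22.0, 0.0, 0.0, -0.0, 0.5],  # [650. -36. 266.]
```

View pics/wrist1.png

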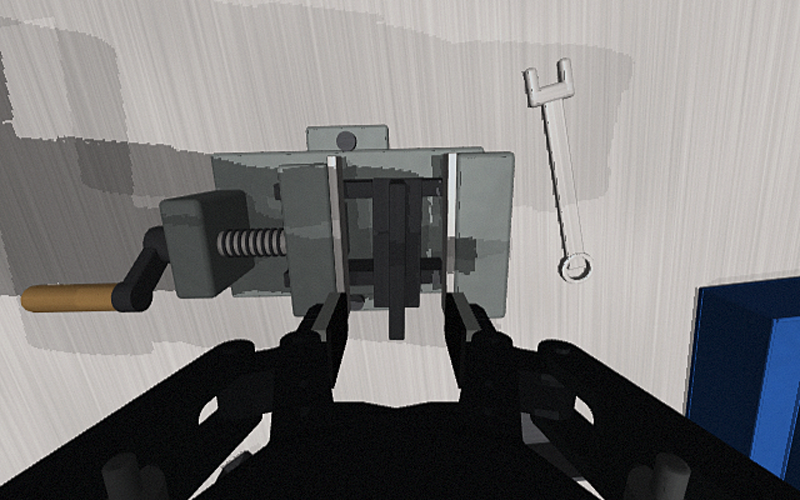

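The wrist view shows the offcut's web at about (397,260), centred between the fingers, with the two jaws at (338,230) and (452,230). Now the descent and grip.

move_arm(moves=[[0, 0, 22, 0, 0, 0, 0.5], [0, 0, 22, 0, 0, 0, 0.5], [0, 0, 23, 0, 0, 0, 0.5], [0.5, 0, 22, 0, 0, 0, 0.5], [0, 0, 0, 0, 0, 0, 0], [0, 0, 0, 0, 0, 0, 0], [0, 0, 0, 0, 0, 0, 0], [0, 0, 0, 0, 0, 0, 0], [0, 0, 0, 0, 0, 0, 0], [0, 0, -10, 0, 0, 0, 0], [0, 0, -25, 0, 0, 0, 0], [0, 0, -35, 0, 0, 0, 0], [0, 0, -30, 0, 0, 0, 0]], grip_force=70)

```text
time: 5.03
ee_pos: [0.6503, -0.0351, 0.3671]
ee_rot: [0.749, 0.663, 0.0, -0.0]
contact_force: [0.1, 0.3, -6.3]
finger_gap: 0.0087
grasp_force: 68.9
```

```bash
python3 - <<'E'
from h import *
plan([(517,313,200,83,0,10),(517,313,62,83,0,5)])
E
```

```text
[33.0, -17.0, 1.0, -0.0, -0.0, 0.0, 0],[33.0, -18.0, 1.0, -0.0, -0.0, 0.0, 0],[33.0, -17.0, 2.0, -0.0, -0.0, 0.0, 0],[33.0, -18.0, 1.0, -0.0, -0.0, 0.0, 0],[33.0, -17.0, 1.0, -0.0, -0.0, 0.0, 0],[33.0, -18.0, 1.0, -0.0, -0.0, 0.0, 0],[33.0, -17.0, 2.0, -0.0, -0.0, 0.0, 0],[33.0, -17.0, 1.0, -0.0, -0.0, 0.0, 0],[32.0, -18.0, 1.0, -0.0, -0.0, 0.1, 0],[33.4, -17.4, 1.3, -0.0, -0.0, -0.0, 0],  # [517. 313. 355.]
[-0.0, 0.0, 28.0, -0.0, -0.0, -0.0, 0],[-0.0, 0.0, 27.0, -0.0, -0.0, -0.0, 0],[-0.0, 0.0, 28.0, -0.0, -0.0, -0.0, 0],[-0.0, 0.0, 27.0, -0.0, -0.0, -0.0, 0],[-0.1, 0.0, 28.0, -0.0, -0.0, -0.0, 0],  # [517. 313. 217.]
```

move_arm(moves=[[33, -17, 1, 0, 0, 0, 0], [33, -18, 1, 0, 0, 0, 0], [33, -17, 2, 0, 0, 0, 0], [33, -18, 1, 0, 0, 0, 0], [33, -17, 1, 0, 0, 0, 0], [33, -18, 1, 0, 0, 0, 0], [33, -17, 2, 0, 0, 0, 0], [33, -17, 1, 0, 0, 0, 0], [32, -18, 1, 0, 0, 0, 0], [33, -17, 1, 0, 0, 0, 0], [0, 0, 30, 0, 0, 0, 0], [0, 0, 35, 0, 0, 0, 0], [0, 0, 35, 0, 0, 0, 0], [0, 0, 25, 0, 0, 0, 0], [0, 0, 12, 0, 0, 0, 0], [0, 0, 4, 0, 0, 0, 0], [0, 0, 0, 0, 0, 0, 0]])

```text
time: 7.15
ee_pos: [0.5178, 0.3125, 0.2133]
ee_rot: [0.749, 0.663, 0.0, 0.0]
contact_force: [0.4, 0.4, -7.1]
finger_gap: 0.0083
grasp_force: 69.0
```

move_arm(moves=[[0, 0, 2, 0, 0, 0, 0], [0, 0, 0, 0, 0, 0, 0.4], [0, 0, 0, 0, 0, 0, 0.5], [0, 0, 0, 0, 0, 0, 0.5], [0, 0, 0, 0, 0, 0, 0.5], [0, 0, -20, 0, 0, 0, 0.5], [0, 0, -45, 0, 0, 0, 0.9], [0, 0, -50, 0, 0, 0, 1]])

```text
time: 8.15
ee_pos: [0.5174, 0.3123, 0.3267]
ee_rot: [0.749, 0.663, -0.001, -0.0]
contact_force: [0.6, -0.1, 0.0]
finger_gap: 0.0771
grasp_force: 0.0
```

```bash
python3 - <<'E'
from h import *
f=arm.grab_frame("wrist");w=cloud(f)
for r in arm.cut_out("wrist","offcut")[:2]:
    q=w[r["pixels"]];print(r["confidence"],np.nanpercentile(q,[5,50,95],axis=0).round(3).tolist())
plan([(472,-338,200,122,1,16)])
E
```

```text
0.6 [[0.501, 0.271, 0.011], [0.518, 0.319, 0.013], [0.535, 0.361, 0.064]]
[-41.0, 2.0, -2.0, 0.0, -0.0, -2.4, 1],[-40.0, 0.0, -1.0, 0.1, -0.0, -2.5, 1],[-41.0, -1.0, -2.0, -0.0, -0.0, -2.4, 1],[-41.0, -3.0, -2.0, 0.0, -0.0, -2.4, 1],[-40.0, -5.0, -1.0, 0.0, -0.0, -2.5, 1],[-41.0, -7.0, -2.0, 0.1, -0.0, -2.4, 1],[-40.0, -8.0, -2.0, -0.0, -0.0, -2.4, 1],[-39.0, -10.0, -1.0, 0.0, -0.0, -2.5, 1],[-39.0, -12.0, -2.0, 0.0, -0.0, -2.4, 1],[-39.0, -13.0, -2.0, 0.1, -0.0, -2.4, 1],[-38.0, -15.0, -1.0, 0.0, -0.1, -2.5, 1],[-37.0, -16.0, -2.0, 0.0, 0.0, -2.4, 1],[-37.0, -18.0, -1.0, 0.1, 0.0, -2.4, 1],[-35.0, -20.0, -2.0, -0.0, 0.0, -2.5, 1],[-35.0, -21.0, -1.0, 0.0, 0.0, -2.4, 1],[-34.1, -22.6, -1.8, 0.0, 0.0, -2.4, 1],  # [ 472. -338.  355.]
```

The offcut stands in the tray, released. Next, the tube.

move_arm(moves=[[-41, 2, -10, 0, 0, -2.4, 1], [-40, 0, -10, 0, 0, -2.5, 1], [-41, -1, -8, 0, 0, -2.4, 1], [-41, -3, 0, 0, 0, -2.4, 1], [-40, -5, 0, 0, 0, -2.5, 1], [-41, -7, 0, 0, 0, -2.4, 1], [-40, -8, 0, 0, 0, -2.4, 1], [-39, -10, 0, 0, 0, -2.5, 1], [-39, -12, 0, 0, 0, -2.4, 1], [-39, -13, 0, 0, 0, -2.4, 1], [-38, -15, 0, 0, 0, -2.5, 1], [-37, -16, 0, 0, 0, -2.4, 1], [-37, -18, 0, 0, 0, -2.4, 1], [-35, -20, 0, 0, 0, -2.5, 1], [-35, -21, 0, 0, 0, -2.4, 1], [-34, -23, 0, 0, 0, -2.4, 1], [0, 0, 0, 0, 0, 0, 1], [0, 0, 0, 0, 0, 0, 1]])

```text
time: 10.5
ee_pos: [0.4708, -0.3381, 0.3533]
ee_rot: [0.485, 0.874, 0.0, -0.0]
contact_force: [0.8, -0.3, 0.9]
finger_gap: 0.0855
grasp_force: 0.0
```

```bash
python3 - <<'E'
from h import *
f=arm.grab_frame("wrist");w=cloud(f)
for r in arm.cut_out("wrist","tube")[:2]:
    q=w[r["pixels"]];q=q[(q[:,2]>.05)&(q[:,2]<.075)]
    if len(q)>20:
        rc=cv2.minAreaRect((q[:,:2]*1000).astype(np.float32));print(r["confidence"],r["pixel"],f["frame"][r["pixels"]].mean(),np.round(rc[0],1),rc[1],rc[2],np.median(q[:,2]))
plan([(472,-338,52,122,1,6)])
E
```

```text
0.81 [185.9, 75.2] 119.85762660619804 [ 308.5 -310.9] (139.9214630126953, 41.49711608886719) 85.10680389404297 0.05911996375291678
0.8 [317.2, 186.0] 36.029180695847366 [ 471.9 -336.2] (40.172027587890625, 139.74517822265625) 32.06352996826172 0.059235686586528224
[-0.0, 0.0, 24.0, 0.0, -0.0, -0.0, 1],[-0.0, 0.0, 25.0, 0.0, -0.0, -0.0, 1],[-0.0, 0.0, 24.0, 0.0, -0.0, -0.0, 1],[-1.0, 0.0, 25.0, 0.0, -0.0, -0.0, 1],[0.0, 1.0, 24.0, 0.0, -0.0, -0.0, 1],[0.0, -0.4, 24.6, 0.0, -0.0, -0.0, 1],  # [ 472. -338.  207.]
```

The dark piece at wrist pixel (317,186) is centred under the gripper. The white one at (186,75) stays untouched.

move_arm(moves=[[0.5, 1.5, 27, 0, 0, 0, 1], [0, 0, 35, 0, 0, 0, 1], [0, 0, 35, 0, 0, 0, 1], [0, 0, 30, 0, 0, 0, 1], [0, 0, 20, 0, 0, 0, 1], [0, 0, 0, 0, 0, 0, 0], [0, 0, 0, 0, 0, 0, 0], [0, 0, 0, 0, 0, 0, 0], [0, 0, 0, 0, 0, 0, 0], [0, 0, 0, 0, 0, 0, 0], [0, 0, 0, 0, 0, 0, 0], [0, 0, -10, 0, 0, 0, 0], [0, 0, -30, 0, 0, 0, 0], [0, 0, -45, 0, 0, 0, 0], [0, 0, -45, 0, 0, 0, 0], [0, 0, -20, 0, 0, 0, 0]], grip_force=90)

```text
time: 12.6
ee_pos: [0.4718, -0.3372, 0.3598]
ee_rot: [0.485, 0.874, -0.0, 0.001]
contact_force: [0.5, 0.8, -8.2]
finger_gap: 0.0386
grasp_force: 92.6
```

```bash
python3 - <<'E'
from h import *
f=arm.grab_frame("scene");save("scene2",f["frame"],1.25)
# fixed jaw face measured with scene cam & old top cam along the vise axis
w=np.load("top1.npz")["w"];ax=np.array([np.cos(np.radians(-5.8)),np.sin(np.radians(-5.8))])
for n,w in(("top",w),("scene",np.load("scene1.npz")["w"])):
    q=w[(w[...,2]>.083)&(w[...,2]<.094)&(w[...,0]>.655)&(w[...,0]<.76)&(abs(w[...,1]+.03)<.06)]
    s=q[:,:2]@ax*1000;t=q[:,:2]@np.array([-ax[1],ax[0]])*1000
    print(n,np.percentile(s,[1,3,10,90,97,99]).round(1),np.percentile(t,[1,3,97,99]).round(1))
E
```

```text
top [684.7 685.4 688.3 724.3 727.8 728.7] [-17.3 -14.8  93.9  96.2]
scene [655.5 656.5 687.  728.9 731.3 732.5] [-17.9 -15.7  93.7  97. ]
```

View pics/scene2.png

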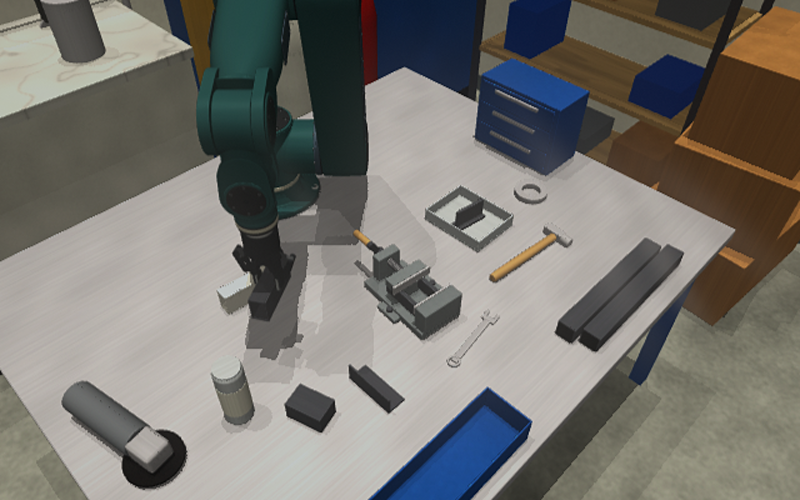

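The picture shows the tube lifted in the gripper at (262,297), the offcut upright in the tray at (470,210), and the white piece at (235,293) still in place. Carrying the tube over the vise.

```bash
python3 - <<'E'
from h import *
plan([(662,-28.6,205,84.2,0,12)])
E
```

```text
[13.0, 27.0, 0.0, 0.0, 0.0, 3.1, 0],[15.0, 26.0, 0.0, 0.0, 0.0, 3.2, 0],[17.0, 26.0, 0.0, 0.0, 0.1, 3.1, 0],[17.0, 24.0, 0.0, 0.0, -0.0, 3.2, 0],[19.0, 24.0, 0.0, 0.1, -0.0, 3.1, 0],[21.0, 22.0, 1.0, -0.0, 0.0, 3.2, 0],[21.0, 21.0, -0.0, -0.0, 0.0, 3.1, 0],[23.0, 20.0, -0.0, -0.0, 0.1, 3.2, 0],[23.0, 19.0, -0.0, 0.0, -0.0, 3.1, 0],[25.0, 17.0, -0.0, 0.0, -0.0, 3.2, 0],[26.0, 17.0, -0.0, 0.0, 0.0, 3.1, 0],[26.1, 14.2, 0.1, 0.0, 0.0, 3.2, 0],  # [662. -29. 360.]
```

move_arm(moves=[[13, 27, 0, 0, 0, 3.1, 0], [15, 26, 0, 0, 0, 3.2, 0], [17, 26, 0, 0, 0.1, 3.1, 0], [17, 24, 0, 0, 0, 3.2, 0], [19, 24, 0, 0.1, 0, 3.1, 0], [21, 22, 0, 0, 0, 3.2, 0], [21, 21, 0, 0, 0, 3.1, 0], [23, 20, 0, 0, 0, 3.2, 0], [23, 19, 0, 0, 0, 3.1, 0], [25, 17, 0, 0, 0, 3.2, 0], [26, 17, 0, 0, 0, 3.1, 0], [26, 14, 0, 0, 0, 3.2, 0], [0, 0, 0, 0, 0, 0, 0], [0, 0, 0, 0, 0, 0, 0]])

```text
time: 14.4
ee_pos: [0.6615, -0.0288, 0.3562]
ee_rot: [0.742, 0.67, -0.001, -0.002]
contact_force: [-0.6, 0.7, -7.2]
finger_gap: 0.0381
grasp_force: 92.8
```

```bash
python3 - <<'E'
from h import *
f=arm.grab_frame("top");save("top2",f["frame"][140:280,250:420],4);
f=arm.grab_frame("wrist");save("wrist2",f["frame"],1.25)
s=arm.get_state();print(R.from_quat(s["ee_rot"]).as_matrix().round(4),s["ee_pos"])
plan([(662,-28.6,113,84.2,0,1)])
E
```

```text
[[ 1.023e-01  9.948e-01 -2.900e-03]
 [ 9.948e-01 -1.023e-01  1.000e-03]
 [ 7.000e-04 -2.900e-03 -1.000e+00]] [ 0.66137421 -0.02926814  0.35656194]
[0.7, 0.8, 88.6, -0.2, -0.0, -0.1, 0],  # [662. -29. 268.]
```

View pics/wrist2.png

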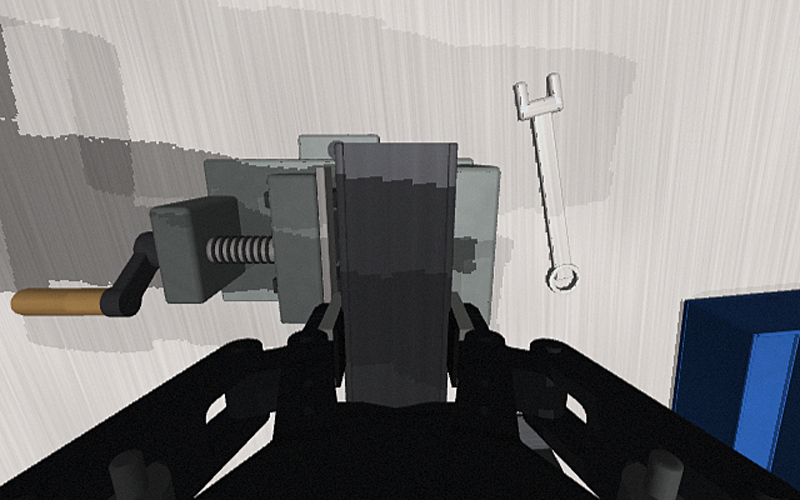

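The wrist view shows the tube at about (397,270), held parallel to the jaws and between them, slightly nearer the fixed jaw at (480,240). Lowering.

move_arm(moves=[[0, 0, 15, 0, 0, 0, 0], [0, 0, 25, 0, 0, 0, 0], [0, 0, 22, 0, 0, 0, 0], [0, 0, 14, 0, 0, 0, 0], [0, 0, 8, 0, 0, 0, 0], [0, 0, 3, 0, 0, 0, 0], [0, 0, 0, 0, 0, 0, 0], [0, 0, 0, 0, 0, 0, 0]])

```text
time: 15.5
ee_pos: [0.6617, -0.0286, 0.2702]
ee_rot: [0.742, 0.67, -0.0, -0.001]
contact_force: [-0.6, 0.3, -5.9]
finger_gap: 0.0384
grasp_force: 92.9
```

move_arm(moves=[[0, 0, 2, 0, 0, 0, 0], [0, 0, 1, 0, 0, 0, 0], [0, 0, 0, 0, 0, 0, 0]])

```text
time: 15.88
ee_pos: [0.6615, -0.0285, 0.2682]
ee_rot: [0.742, 0.67, 0.0, -0.0]
contact_force: [-4.3, 1.1, 9.2]
finger_gap: 0.0384
grasp_force: 95.0
```

move_arm(moves=[[0, 0, 0, 0, 0, 0, 0.6], [0, 0, 0, 0, 0, 0, 0.7], [0, 0, 0, 0, 0, 0, 0.7], [0, 0, 0, 0, 0, 0, 0.7], [0, 0, -20, 0, 0, 0, 0.7], [0, 0, -40, 0, 0, 0, 0.7], [0, 0, -40, 0, 0, 0, 0.7], [0, 0, 0, 0, 0, 0, 0.7]])

```text
time: 16.88
ee_pos: [0.6622, -0.0288, 0.3696]
ee_rot: [0.742, 0.67, 0.001, 0.001]
contact_force: [0.6, 0.3, -0.7]
finger_gap: 0.0597
grasp_force: 0.0
```

```bash
python3 - <<'E'
from h import *
f=arm.grab_frame("wrist");save("wrist3",f["frame"],1.25);w=cloud(f)
for r in arm.cut_out("wrist","tube")[:1]:
    q=w[r["pixels"]];q=q[(q[:,2]>.105)&(q[:,2]<.135)];a=np.linalg.lstsq(np.c_[q[:,:2],np.ones(len(q))],q[:,2],rcond=None)[0]
    rc=cv2.minAreaRect((q[:,:2]*1000).astype(np.float32));print(r["confidence"],np.round(rc[0],1),rc[1],rc[2],np.median(q[:,2]),"tilt",a[:2])
for r in arm.cut_out("wrist","knob")[:2]:
    q=w[r["pixels"]];q=q[~np.isnan(q[:,0])]*1000;print("knob",r["confidence"],r["pixel"],np.percentile(q,[2,50,98],axis=0).round(1).tolist())
    h=q[q[:,2]>np.percentile(q[:,2],98)-8]; rc=cv2.minAreaRect(h[:,:2].astype(np.float32));print(rc)
E
```

```text
0.59 [661.1 -27.5] (140.36212158203125, 40.11656188964844) 84.16921997070312 0.11923012606798622 tilt [0.00052344 0.00087983]
knob 0.65 [97.0, 231.9] [[394.4, -73.7, -0.7], [472.1, -28.0, 115.5], [489.4, 0.1, 121.3]]
((448.7142639160156, -31.438262939453125), (19.99163246154785, 72.30638885498047), 82.6628189086914)
knob 0.2 [432.2, 355.5] [[793.3, -293.2, 3.1], [802.2, -291.4, 13.1], [806.8, -265.4, 37.0]]
((801.73486328125, -291.8857116699219), (2.628401041030884, 9.122077941894531), 85.25289154052734)
```

View pics/wrist3.png

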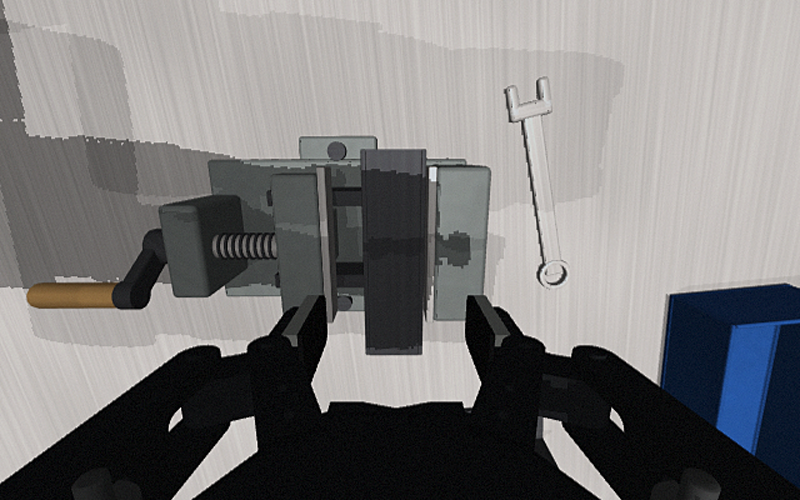

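The tube stands level on the rests at (395,250) between jaws at (325,230) and (432,230), released. Now to the knob, seen at (75,295).

```bash
python3 - <<'E'
from h import *
plan([(440,-31,190,174.2,.7,11)])
E
```

```text
[-2.0, -20.0, 2.0, -0.0, -0.0, -8.2, 0.7],[0.0, -20.0, 2.0, -0.0, -0.0, -8.2, 0.7],[4.0, -20.0, 2.0, -0.0, -0.1, -8.2, 0.7],[6.0, -19.0, 2.0, -0.0, 0.0, -8.1, 0.7],[9.0, -18.0, 2.0, -0.1, -0.0, -8.2, 0.7],[11.0, -17.0, 2.0, 0.0, -0.0, -8.2, 0.7],[14.0, -15.0, 2.0, 0.0, -0.0, -8.2, 0.7],[16.0, -12.0, 1.0, 0.0, -0.0, -8.2, 0.7],[17.0, -11.0, 2.0, 0.0, -0.1, -8.2, 0.7],[18.0, -7.0, 2.0, -0.0, 0.0, -8.2, 0.7],[20.1, -5.5, 2.2, -0.0, 0.0, -8.2, 0.7],  # [440. -31. 345.]
```

move_arm(moves=[[-2, -20, 2, 0, 0, -8.2, 0.7], [0, -20, 2, 0, 0, -8.2, 0.7], [4, -20, 2, 0, 0, -8.2, 0.7], [6, -19, 2, 0, 0, -8.1, 0.7], [9, -18, 2, 0, 0, -8.2, 0.7], [11, -17, 2, 0, 0, -8.2, 0.7], [14, -15, 2, 0, 0, -8.2, 0.7], [16, -12, 1, 0, 0, -8.2, 0.7], [17, -11, 2, 0, 0, -8.2, 0.7], [18, -7, 2, 0, 0, -8.2, 0.7], [20, -6, 2, 0, 0, -8.2, 0.7], [0, 0, 0, 0, 0, 0, 0.6], [0, 0, 0, 0, 0, 0, 0.6]])

```text
time: 18.65
ee_pos: [0.4405, -0.0316, 0.3459]
ee_rot: [0.052, 0.999, 0.001, -0.001]
contact_force: [0.4, 0.3, 0.4]
finger_gap: 0.0512
grasp_force: 0.0
```

```bash
python3 - <<'E'
from h import *
f=arm.grab_frame("wrist");save("wrist4",f["frame"],1.25);w=cloud(f);im=f["frame"].astype(int)
wood=(im[...,0]-im[...,2]>50)&(w[...,2]>.06)&(w[...,2]<.14)
q=w[wood]*1000;ax=np.array([np.cos(np.radians(-5.8)),np.sin(np.radians(-5.8))]);s=q[:,:2]@ax;t=q[:,:2]@[-ax[1],ax[0]]
print(len(q),np.percentile(s,[1,50,99]).round(1),np.percentile(t,[1,50,99]).round(1),np.percentile(q[:,2],[1,50,95,99]).round(1))
b=(w[...,2]>.09)&(w[...,2]<.105)&(w[...,0]>.49)&(w[...,0]<.55)&(abs(w[...,1])<.08)
q=w[b]*1000;s=q[:,:2]@ax;t=q[:,:2]@[-ax[1],ax[0]];print("bearing",len(q),np.percentile(s,[1,50,99]).round(1),np.percentile(t,[1,50,99]).round(1) if len(q) else 0)
print(arm.get_state()["ee_pos"])
E
```

```text
1110 [414.3 438.2 469.5] [ 6.4 13.  19. ] [116.7 119.7 121.  121.4]
bearing 1766 [494.8 507.5 521.2] [ 4.  32.9 60. ]
[ 0.44067831 -0.03160829  0.3459534 ]
```

View pics/wrist4.png

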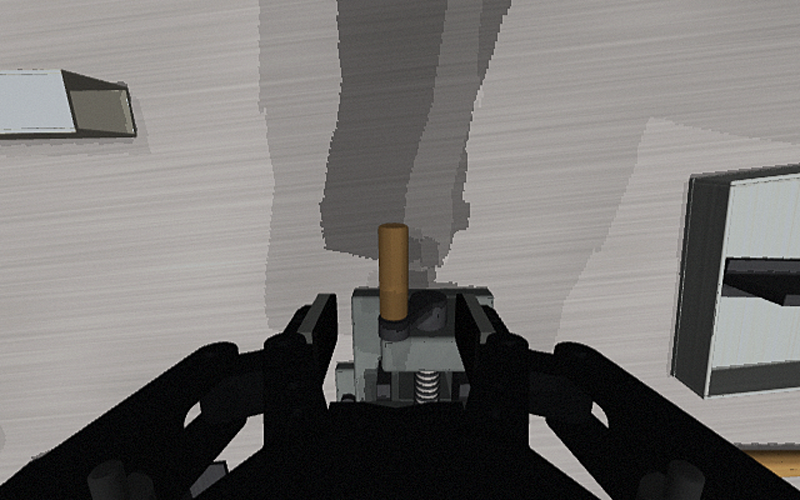

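The view shows the wooden knob at (393,272) midway between the fingers, with the crank arm at (395,328). Its centre is 25.5 mm to the side and 37 mm up, so the crank is at about 0.60 rad. Pinching it 10 mm towards its free end.

move_arm(moves=[[10, 0, 20, 0, 0, 0, 0.6], [0, 0, 25, 0, 0, 0, 0.6], [0, 0, 22, 0, 0, 0, 0.6], [0, 0, 7, 0, 0, 0, 0.5], [0, 0, 0, 0, 0, 0, 0], [0, 0, 0, 0, 0, 0, 0], [0, 0, 0, 0, 0, 0, 0], [0, 0, 0, 0, 0, 0, 0], [0, 0, 0, 0, 0, 0, 0]], grip_force=50)

```text
time: 19.82
ee_pos: [0.4301, -0.0306, 0.2726]
ee_rot: [0.05, 0.999, 0.0, -0.001]
contact_force: [-1.8, -4.4, 5.3]
finger_gap: 0.0167
grasp_force: 49.1
```

```bash
cat >> h.py <<'E'
def crank(a0,a1,n):
    a=np.linspace(a0,a1,n+1);y=np.round(-45*np.sin(a)+45*np.sin(a0),1);z=np.round(-45*np.cos(a)+45*np.cos(a0),1)
    print([[0,float(round(u,1)),float(round(v,1)),0,0,0,0] for u,v in zip(np.diff(y),np.diff(z))])
E
python3 - <<'E'
from h import *
s=arm.get_state();print(s["ee_pos"],s["finger_gap"])
crank(.6,.6+2*np.pi,20)
E
```

```text
[ 0.43009775 -0.0306245   0.27262325] 0.01666678202694839
[[0, -10.2, 9.7, 0, 0, 0, 0], [0, -6.8, 12.3, 0, 0, 0, 0], [0, -2.6, 13.9, 0, 0, 0, 0], [0, 1.8, 13.9, 0, 0, 0, 0], [0, 6.1, 12.7, 0, 0, 0, 0], [0, 9.6, 10.3, 0, 0, 0, 0], [0, 12.4, 6.7, 0, 0, 0, 0], [0, 13.8, 2.6, 0, 0, 0, 0], [0, 14.0, -1.8, 0, 0, 0, 0], [0, 12.7, -6.0, 0, 0, 0, 0], [0, 10.3, -9.7, 0, 0, 0, 0], [0, 6.7, -12.3, 0, 0, 0, 0], [0, 2.6, -13.9, 0, 0, 0, 0], [0, -1.8, -13.9, 0, 0, 0, 0], [0, -6.1, -12.8, 0, 0, 0, 0], [0, -9.6, -10.2, 0, 0, 0, 0], [0, -12.4, -6.7, 0, 0, 0, 0], [0, -13.8, -2.6, 0, 0, 0, 0], [0, -14.0, 1.8, 0, 0, 0, 0], [0, -12.7, 6.0, 0, 0, 0, 0]]
```

move_arm(moves=[[0, -10.2, 9.7, 0, 0, 0, 0], [0, -6.8, 12.3, 0, 0, 0, 0], [0, -2.6, 13.9, 0, 0, 0, 0], [0, 1.8, 13.9, 0, 0, 0, 0], [0, 6.1, 12.7, 0, 0, 0, 0], [0, 0, 0, 0, 0, 0, 0]])

```text
time: 20.58
ee_pos: [0.4289, -0.0423, 0.209]
ee_rot: [0.05, 0.999, -0.0, -0.001]
contact_force: [2.3, -12.8, -13.5]
finger_gap: 0.0161
grasp_force: 49.0
```

move_arm(moves=[[0, 9.6, 10.3, 0, 0, 0, 0], [0, 12.4, 6.7, 0, 0, 0, 0], [0, 13.8, 2.6, 0, 0, 0, 0], [0, 14, -1.8, 0, 0, 0, 0], [0, 12.7, -6, 0, 0, 0, 0], [0, 0, 0, 0, 0, 0, 0]])

```text
time: 21.32
ee_pos: [0.4353, 0.0206, 0.1987]
ee_rot: [0.05, 0.999, 0.0, -0.0]
contact_force: [-2.4, -3.6, 10.9]
finger_gap: 0.0166
grasp_force: 51.5
```

Tracking well, so I'll go on through the rest of this turn.

move_arm(moves=[[0, 10.3, -9.7, 0, 0, 0, 0], [0, 6.7, -12.3, 0, 0, 0, 0], [0, 2.6, -13.9, 0, 0, 0, 0], [0, -1.8, -13.9, 0, 0, 0, 0], [0, -6.1, -12.8, 0, 0, 0, 0], [0, -9.6, -10.2, 0, 0, 0, 0], [0, -12.4, -6.7, 0, 0, 0, 0], [0, -13.8, -2.6, 0, 0, 0, 0], [0, -14, 1.8, 0, 0, 0, 0], [0, -12.7, 6, 0, 0, 0, 0], [0, 0, 0, 0, 0, 0, 0]])

```text
time: 22.7
ee_pos: [0.4301, -0.0313, 0.2724]
ee_rot: [0.051, 0.999, 0.0, -0.001]
contact_force: [-0.4, -5.8, 1.6]
finger_gap: 0.0164
grasp_force: 52.0
```

```bash
python3 - <<'E'
from h import *
f=arm.grab_frame("top");w=cloud(f);ax=np.array([np.cos(np.radians(-5.8)),np.sin(np.radians(-5.8))])
for lo,hi,n in((.083,.096,"jaw"),(.112,.13,"tube")):
    m=(w[...,2]>lo)&(w[...,2]<hi)&(w[...,0]>.55)&(w[...,0]<.76)&(abs(w[...,1]+.03)<.06)
    s=w[m][:,:2]@ax*1000;h,e=np.histogram(s,np.arange(540,740,10));print(n,dict(zip(e[:-1].astype(int).tolist(),h.tolist())))
E
```

```text
jaw {540: 2, 550: 11, 560: 10, 570: 7, 580: 9, 590: 97, 600: 113, 610: 108, 620: 118, 630: 24, 640: 9, 650: 0, 660: 0, 670: 0, 680: 51, 690: 114, 700: 120, 710: 108, 720: 102}
tube {540: 0, 550: 0, 560: 0, 570: 0, 580: 0, 590: 0, 600: 0, 610: 0, 620: 0, 630: 11, 640: 136, 650: 124, 660: 130, 670: 123, 680: 1, 690: 0, 700: 0, 710: 0, 720: 0}
```

The jaw's face has moved about 20 mm, to s≈632, and the tube is in place. On to the second turn.

move_arm(moves=[[0, -10.2, 9.7, 0, 0, 0, 0], [0, -6.8, 12.3, 0, 0, 0, 0], [0, -2.6, 13.9, 0, 0, 0, 0], [0, 1.8, 13.9, 0, 0, 0, 0], [0, 6.1, 12.7, 0, 0, 0, 0], [0, 9.6, 10.3, 0, 0, 0, 0], [0, 12.4, 6.7, 0, 0, 0, 0], [0, 13.8, 2.6, 0, 0, 0, 0], [0, 14, -1.8, 0, 0, 0, 0], [0, 12.7, -6, 0, 0, 0, 0], [0, 0, 0, 0, 0, 0, 0]])

```text
time: 24.12
ee_pos: [0.4353, 0.0205, 0.1986]
ee_rot: [0.05, 0.999, 0.0, -0.0]
contact_force: [-1.9, -3.7, 10.5]
finger_gap: 0.0161
grasp_force: 52.8
```

```bash
python3 - <<'E'
from h import *
crank(.6+np.pi,.6+np.pi+1.4,14)
E
```

```text
[[0, 3.6, -2.7, 0, 0, 0, 0], [0, 3.3, -3.1, 0, 0, 0, 0], [0, 2.9, -3.4, 0, 0, 0, 0], [0, 2.7, -3.6, 0, 0, 0, 0], [0, 2.2, -3.9, 0, 0, 0, 0], [0, 1.8, -4.1, 0, 0, 0, 0], [0, 1.5, -4.3, 0, 0, 0, 0], [0, 0.9, -4.4, 0, 0, 0, 0], [0, 0.6, -4.5, 0, 0, 0, 0], [0, 0.1, -4.5, 0, 0, 0, 0], [0, -0.4, -4.4, 0, 0, 0, 0], [0, -0.8, -4.5, 0, 0, 0, 0], [0, -1.2, -4.3, 0, 0, 0, 0], [0, -1.7, -4.2, 0, 0, 0, 0]]
```

move_arm(moves=[[0, 3.6, -2.7, 0, 0, 0, 0], [0, 3.3, -3.1, 0, 0, 0, 0], [0, 2.9, -3.4, 0, 0, 0, 0], [0, 2.7, -3.6, 0, 0, 0, 0], [0, 2.2, -3.9, 0, 0, 0, 0], [0, 1.8, -4.1, 0, 0, 0, 0], [0, 1.5, -4.3, 0, 0, 0, 0], [0, 0.9, -4.4, 0, 0, 0, 0], [0, 0, 0, 0, 0, 0, 0]])

```text
time: 25.25
ee_pos: [0.4371, 0.0383, 0.2278]
ee_rot: [0.051, 0.999, -0.001, -0.001]
contact_force: [-2.2, -11.9, 3.5]
finger_gap: 0.0161
grasp_force: 52.0
```

move_arm(moves=[[0, 0.6, -4.5, 0, 0, 0, 0], [0, 0.1, -4.5, 0, 0, 0, 0], [0, 0, 0, 0, 0, 0, 0]])

```text
time: 25.62
ee_pos: [0.4371, 0.0389, 0.2366]
ee_rot: [0.051, 0.999, -0.001, -0.001]
contact_force: [0.1, -13.7, -1.3]
finger_gap: 0.0163
grasp_force: 51.5
```

move_arm(moves=[[0, -0.4, -4.4, 0, 0, 0, 0], [0, -0.8, -4.5, 0, 0, 0, 0], [0, 0, 0, 0, 0, 0, 0]])

```text
time: 26.0
ee_pos: [0.4371, 0.0377, 0.2447]
ee_rot: [0.051, 0.999, -0.001, -0.001]
contact_force: [6.8, -11.6, -21.9]
finger_gap: 0.0159
grasp_force: 49.8
```

The knob is now resisting (about 22 N), so the jaw is biting. One small tightening step, then a check.

move_arm(moves=[[0, -1, -3, 0, 0, 0, 0], [0, 0, 0, 0, 0, 0, 0]])

```text
time: 26.25
ee_pos: [0.437, 0.0369, 0.2473]
ee_rot: [0.05, 0.999, -0.0, -0.002]
contact_force: [10.9, -8.8, -31.4]
finger_gap: 0.0159
grasp_force: 49.7
```

```bash
python3 - <<'E'
from h import *
f=arm.grab_frame("top");save("top3",f["frame"][140:260,260:400],4);w=cloud(f);ax=np.array([np.cos(np.radians(-5.8)),np.sin(np.radians(-5.8))])
for lo,hi,n in((.083,.096,"jaw"),(.112,.13,"tube")):
    m=(w[...,2]>lo)&(w[...,2]<hi)&(w[...,0]>.55)&(w[...,0]<.76)&(abs(w[...,1]+.03)<(.06 if n=="jaw" else .1))
    s=w[m][:,:2]@ax*1000;h,e=np.histogram(s,np.arange(590,740,5));print(n,dict(zip(e[:-1].astype(int).tolist(),h.tolist())))
q=w[m];print(cv2.minAreaRect((q[:,:2]*1000).astype(np.float32)),np.median(q[:,2]),np.linalg.lstsq(np.c_[q[:,:2],np.ones(len(q))],q[:,2],rcond=None)[0][:2])
E
```

```text
jaw {590: 5, 595: 4, 600: 7, 605: 55, 610: 57, 615: 55, 620: 54, 625: 53, 630: 54, 635: 58, 640: 61, 645: 8, 650: 0, 655: 0, 660: 0, 665: 0, 670: 0, 675: 0, 680: 0, 685: 0, 690: 49, 695: 57, 700: 58, 705: 59, 710: 54, 715: 53, 720: 59, 725: 44, 730: 0}
tube {590: 0, 595: 0, 600: 0, 605: 0, 610: 0, 615: 0, 620: 0, 625: 0, 630: 0, 635: 0, 640: 14, 645: 80, 650: 73, 655: 80, 660: 73, 665: 77, 670: 73, 675: 72, 680: 68, 685: 2, 690: 0, 695: 0, 700: 0, 705: 0, 710: 0, 715: 0, 720: 0, 725: 0, 730: 0}
((665.265380859375, -28.644180297851562), (140.15724182128906, 41.01942443847656), 84.25411224365234) 0.12040745019345189 [ 0.02214347 -0.00423612]
```

The tube is clamped between the jaws and level. Releasing the knob and backing off.

move_arm(moves=[[0, 0, 0, 0, 0, 0, 0.5], [0, 0, 0, 0, 0, 0, 0.5], [0, 0, 0, 0, 0, 0, 0.5], [0, 0, 0, 0, 0, 0, 0.5], [0, 0, -20, 0, 0, 0, 0.5], [0, 0, -40, 0, 0, 0, 0.5], [0, 0, -50, 0, 0, 0, 0.5], [0, 0, -40, 0, 0, 0, 0.5], [0, 0, 0, 0, 0, 0, 0.5], [0, 0, 0, 0, 0, 0, 0.5]])

```text
time: 27.55
ee_pos: [0.4369, 0.0373, 0.3978]
ee_rot: [0.05, 0.999, 0.001, -0.001]
contact_force: [0.4, -0.1, -0.9]
finger_gap: 0.0424
grasp_force: 0.0
```

```bash
python3 - <<'E'
from h import *
f=arm.grab_frame("scene");save("scene3",f["frame"][100:330,150:480],2.4);w=cloud(f)
for r in arm.cut_out("scene","knob")[:1]:
    q=w[r["pixels"]];print(r["confidence"],np.nanmedian(q,0))
E
```

```text
0.58 [0.47863894 0.02966005 0.08575418]
```

View pics/scene3.png

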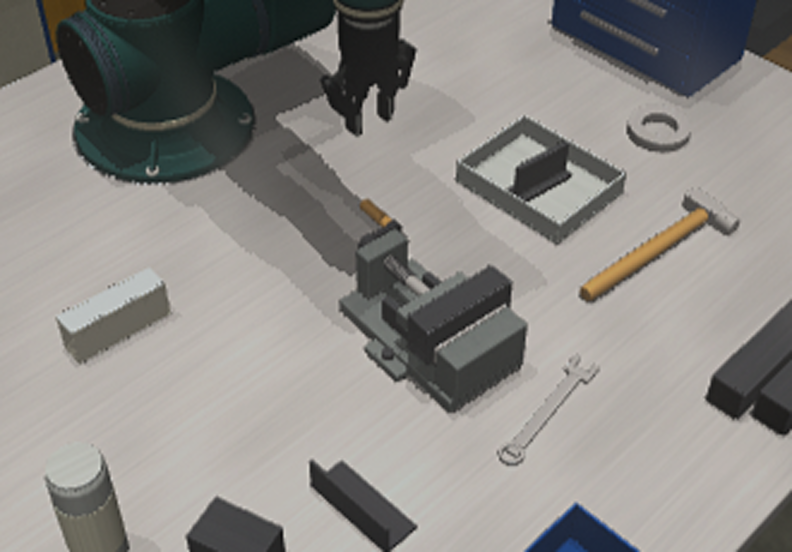

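The tube is clamped between the jaws at (460,300), the offcut is in the tray at (543,172), the bystanders have not moved, and the gripper is clear of everything. Handing in.

```bash
python3 -c "
from bench import arm
print(arm.sign_off())"
```

```text
the job is handed in; nothing more can be done
None
```

I put the offcut in the tray, stood the dark tube on the rests, cranked the jaw firmly against it, let go and handed the job in at about 28 s; `sign_off` returned no verdict, so I can't confirm it passed.

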